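# File a slide case and close up the row

### The arm

A 6-joint arm with a two-finger parallel gripper is mounted at the origin on a cart in front of the work surface, level with it; the furniture and walls round the work are solid. World frame = base frame: x ahead of the robot, y to its left, z up, the work surface at z = 0. Lengths are in mm, angles in degrees, forces in N, time in s.
With the tool pointing down it reaches from about 300 to 850 mm from the base axis. Payload 4.2 kg.
Tool frame: the origin (TCP) lies at the very end of the fingers, on their centre line; the grasp point (between the pads) lies 19 mm behind it; z points along the fingers, y is the line along which they close (so a half turn about z gives the same grasp; the last joint's range is limited). The gripper opens to 91 mm and grips with 3 to 60 N. Pads are 32 mm wide; open, the fingers measure 118 mm over their backs; the gripper's body (76 mm by 178 mm) begins 60 mm behind the grasp point.
Start: joints at [-65.088, 18.312, 89.639, -0, 72.044, -1.146], TCP at [252.593, -516.566, 213.976] pointing down, gripper open.
Joint ranges: [-177.97, 177.97], [-48.28, 115.42], [12.27, 149.76], [-77.06, 257.06], [2.81, 150.46], [-146.56, 146.56]. Speed limits (degrees/s): [147.25, 147.25, 180, 180, 180, 180].

### API

Orientations are given as [roll, pitch, yaw] about the fixed x, y, z axes, in that order (R = Rz(yaw) Ry(pitch) Rx(roll)).
In Python, from workcell import env gives the robot as it stands.
- The arm moves only by the shell command python3 -m pendant 'ROWS' [FORCE]. ROWS is a JSON object of lists of equal length, an entry for each row: "translation": the shift along the tool's x, y, z in mm, a list of three; "roll": the turn about the tool's z in rad; "hand": the closure in counts, from 0 (fully open) to 255 (shut). In form: {"translation": [[dx, dy, dz], ...], "roll": [roll, ...], "hand": [hand, ...]}. A call has exactly 8 rows; each row shifts and turns the commanded pose from where the row before left it, along the tool's axes as they then stand; what a row does not reach is not made up. A row lasts 1/12 s, in which the tool goes at most 41.7 mm and 7.16 degrees, less where a joint would pass 70% of its speed; a pose out of reach is approached as far as the arm can. A call with a gripper value outside its range is refused whole. The fingers move at their own pace and stop on an object; FORCE is the grip in N (left out, the last holds). Time passes only in rows, so rows that do not move let the fingers close, or fill a call up. It gives the time, the measured TCP pose, the force, the opening and the grip force at its end, in the units of the state.
- env.state(): the state, without advancing time (a new reading comes with each control period).
- env.grab_frame(name): name is "scene" or "side" or "wrist"; returns a dict with "frame" (420x560x3 uint8, red, green, blue), "z_map" (420x560 float32, mm along the optical axis (not along the pixel's ray), 0 where there is no reading), "fx", "fy", "cx", "cy" (pixels), "dist" ([k1, k2, p1, p2, k3] as OpenCV has them; the pictures are not rectified), "pose" (4x4, takes a point from camera to world coordinates). Camera axes: x right, y down, z forward; pixel columns grow to the right and rows downward; lengths in mm; the calibration is good to about 2 mm. A picture is of the moment at which its call begins.
- env.job_done(): hands the job in; it is judged then, once.
Trained networks look in a picture, given as the dict that the camera call returned (one of the last four; its "shot" number tells which), for a name from the list of things; names that differ only in an ending like _2 or _b are one class to them, and where a whole thing is asked for, a point or a joint stands for the part that bears it (a point fixed in the world has none). Each returns a list of dicts, best first, with "score" (0 to 1); they miss things now and then, are a little off and sometimes report something else, mostly with a low value. They report only what shows in the picture. A call takes as long as a camera call. They do not tell look-alikes from the thing itself.
- env.recognise(picture, label): "rect" ([centre column, centre row, width, height] in pixels, round what is visible of it).
- env.regions_of(picture, label): "pixels" (420x560 bool, what is visible of it) and "rect" ([centre column, centre row, width, height] in pixels, round what is visible of it).
The state is a dict: "time_s": time; "qpos": joint angles; "qvel": joint speeds; "effort": joint torques, N m; "ee_pos": TCP position; "ee_rot": TCP orientation; "force": force on the tool from outside, world axes, zero at the start; "torque": the same for the moment, N m; "gripper_width": finger opening in mm; "gripper_force": force on a finger pad.
Only numpy, scipy, OpenCV 4.12 (cv2) and the standard library are available. Lean on these libraries where they do the work, as an engineer would, in place of code of your own. Each camera call takes 0.05 s, during which the arm holds its last target. There are 200 camera calls.

### The job

Stand the blue slide case that lies on the bench up on its end, anywhere on the bench beside the rack, and let go of it; then take it again another way (in the rack there is room for fingers only on its broad faces) and file it upright between the two cases already there and the orange stop, broad face to broad face. Finally slide the stop up until all three cases stand snug between it and the white end wall, without gaps, and take the hand away. Do not drop the case or knock it over, and leave the bottle, the dish and the marker where they are.

Things in the scene. Friction and masses are not known exactly. Their poses are not given: they have to be found in the camera images.
- blue_center (a point): Centre of the blue plastic slide case, a rigid closed box of 112 x 60 x 30 mm, about 0.14 kg, with paper labels. x runs along the 112 mm length, y along the 60 mm width, z through the 30 mm thickness. Starts lying flat on the bench (z up, centre 15 mm high). On end it is 112 mm high with x vertical; either end may be up.
- blue_case: The same blue case; origin at the centre of its large underside as it lies at the start, 15 mm from its centre against its z axis.
- green_center (a point): Centre of the green slide case (same size), which stands on end in the rack next to the white end wall, loosely; its z axis is vertical, its 60 mm width along the rack's x, its 30 mm thickness along the rack's y.
- grey_center (a point): Centre of the grey slide case (same size), which stands likewise next to the green one, a few mm from it.
- rack: Fixed filing rack, 90 (x) x 310 (y) mm; origin at the centre of its underside. Cases stand in a row along its y on a floor 6 mm above the bench. White end wall at +y: 114 mm high, inner face at y = +130 mm. Rails along both sides at 30-42 and 84-96 mm height, inner faces at x = -34 and +34 mm: no room for fingers on a case's narrow sides. Open above and at -y.
- stop (a joint): Orange end stop that slides along the rack's y axis. Its value is the distance (m) it has moved towards the white wall: its flat inner face, 64 mm wide and from 8 to 112 mm height, lies at rack y = -0.100 + value. It stays where it is left; it slides against about 2.5 N of friction. With three cases and no gaps the value is 0.140.
- stop_tab (a point): Middle of the stop's upright push tab, 40 mm (rack x) wide, 12 mm (rack y) thick, from 108 to 146 mm height above the bench (the point is at 130 mm). Its axes are those of the rack. It may be pushed towards +y on its back or pinched.
- brown_bottle: Bystander: brown glass bottle with dark stopper, 65 mm across, 140 mm high; origin at the centre of its underside.
- culture_dish: Bystander: flat round culture dish, 91 mm across, 14 mm high; origin at the centre of its underside.
- black_marker: Bystander: black and white marker pen, 138 mm long, 15 mm high, lying; origin at the centre of its underside.
Things that resemble listed ones, but are neither listed nor needed, are in the scene too. What is meant by the blue_case is not yellow, and is the larger of those in its own colour. Of the things that look like the part that bears green_center, the larger one is meant.

How it is judged (in metres and radians):
On the way:
1. the blue case stands on its end on the bench outside the rack, let go ((angle between blue_center's own x axis and vertical below 0.05 rad or angle between blue_center's own x axis and vertical above 3.0916 rad) and contact force between the fingers and blue_case below 0.05 N and height (world z) of blue_center between 0.052 and 0.059 m), for 0.2 s.
At the end, for the whole second after the job is handed in: All three cases stand upright (0.06 rad) on the rack floor between its rails (8 mm off its middle line at most), the blue one with broad faces across the rack (0.1 rad); the stop leaves under 4.5 mm of gaps in all (joint above 0.1355); the blue case is let go and at rest ((angle between blue_center's own x axis and vertical below 0.06 rad or angle between blue_center's own x axis and vertical above 3.0816 rad) and angle between the z axis of blue_center and the y axis of rack, either way round below 0.1 rad and x of blue_center in the frame of rack between -0.008 and 0.008 m and z of blue_center in the frame of rack between 0.057 and 0.066 m and y of blue_center in the frame of rack between 0.03 and 0.13 m and angle between each of green_center, grey_center's own z axis and vertical below 0.06 rad and x of green_center in the frame of rack between -0.008 and 0.008 m and z of green_center in the frame of rack between 0.057 and 0.066 m and y of green_center in the frame of rack between 0.03 and 0.13 m and x of grey_center in the frame of rack between -0.008 and 0.008 m and z of grey_center in the frame of rack between 0.057 and 0.066 m and y of grey_center in the frame of rack between 0.03 and 0.13 m and value of joint stop above 0.1355 m and contact force between the fingers and blue_case below 0.05 N and linear speed of blue_case below 0.01 m/s); the robot touches nothing.
It fails at once if the blue case was dropped (more than about 25 mm) or knocked over (contact force between the fingers and blue_case below 0.05 N and linear speed of blue_case above 0.7 m/s).
It fails at once if the brown bottle was moved more than 30 mm (distance of brown_bottle from where it was at the start of the episode above 0.03 m).
It fails at once if the culture dish was moved more than 30 mm (distance of culture_dish from where it was at the start of the episode above 0.03 m).
It fails at once if the marker was moved more than 30 mm (distance of black_marker from where it was at the start of the episode above 0.03 m).
It also fails if it takes over 72 s, if anything falls off the work surface, if the arm or the gripper's body presses on something with over 40 N, if the wrist force passes 120 N, or if a joint passes its speed limit or range.

## Working session

There is one attempt and no reset: what is moved stays moved. The work goes in short steps, Python scripts to look and compute and a shell command to move; the robot and the scene stay as the last step left them, time stands still between calls to the robot, and variables do not carry over. Pictures are saved under pics/ and viewed, at most 10 in all, crops included, and the job is handed in when it is done.

```bash
ls; mkdir -p pics; cat > h.py <<'E'
import numpy as np, cv2
from workcell import env
def cloud(p):
    h,w=p["z_map"].shape
    u,v=np.meshgrid(np.arange(w),np.arange(h))
    K=np.array([[p["fx"],0,p["cx"]],[0,p["fy"],p["cy"]],[0,0,1.]])
    n=cv2.undistortPoints(np.stack([u,v],-1).reshape(-1,1,2).astype(np.float64),K,np.array(p["dist"],float)).reshape(h,w,2)
    z=p["z_map"].astype(float)
    P=np.dstack([n[...,0]*z,n[...,1]*z,z,np.ones_like(z)])@np.array(p["pose"]).T
    P=P[...,:3]; P[z<=0]=np.nan
    return P
def save(p,n): cv2.imwrite(f"pics/{n}.png",p["frame"][...,::-1])
E
python3 - <<'E'
from h import *
for c in ("scene","side"):
    p=env.grab_frame(c); save(p,c+"0"); P=cloud(p)
    print(c,np.round(p["pose"][:3],2).tolist() if 0 else np.round(np.array(p["pose"])[:3,3]))
    for l in ["blue_case","green_center","grey_center","rack","stop","brown_bottle","culture_dish","black_marker"]:
        for r in env.regions_of(p,l)[:4]:
            if r["score"]<.2: continue
            q=P[r["pixels"]]; q=q[~np.isnan(q[:,0])]
            if len(q)<5: continue
            top=q[q[:,2]>np.percentile(q[:,2],90)-4]
            R=cv2.minAreaRect(top[:,:2].astype(np.float32))
            print(l,round(r["score"],2),np.round(r["rect"]),"z",np.round(np.percentile(q[:,2],[5,50,95])),"toprect",[np.round(x,1) for x in R])
s=env.state(); print(s)
E
```

```text
pics
scene [-490.  522. 1003.]
blue_case 0.84 [348. 218.  28.  18.] z [ 8. 30. 35.] toprect [array([ 546.3, -220. ]), array([88.7, 64.7]), np.float64(64.8)]
blue_case 0.52 [343. 251.  18.  25.] z [ 5. 23. 28.] toprect [array([300.4, -26.4]), array([ 61. , 384.2]), np.float64(53.7)]
blue_case 0.5 [412. 246.  26.  34.] z [ 6. 29. 35.] toprect [array([ 247.1, -208.2]), array([ 31.9, 396. ]), np.float64(41.3)]
green_center 0.88 [227. 266.  14.  28.] z [12. 52. 81.] toprect [array([484.2, 230.7]), array([21.8, 41.4]), np.float64(34.4)]
green_center 0.6 [207. 237.  17.  42.] z [ 17. 115. 121.] toprect [array([607.5, 246.2]), array([27.4, 58.9]), np.float64(84.5)]
grey_center 0.91 [219. 235.  13.  40.] z [ 20. 100. 121.] toprect [array([606.3, 205.3]), array([30. , 60.4]), np.float64(84.6)]
rack 0.7 [241. 230. 104.  73.] z [  2.  36. 113.] toprect [array([601.9, 132.8]), array([278. ,  92.8]), np.float64(87.4)]
rack 0.36 [221. 304.  42.  33.] z [ 1. 11. 16.] toprect [array([394.4, 280.1]), array([ 11.8, 134.1]), np.float64(22.6)]
stop 0.74 [273. 218.  14.  38.] z [ 17.  76. 141.] toprect [a
[... 1844 characters left out ...]
 137. ]), np.float64(23.9)]
{'time_s': 0.9, 'qpos': array([-6.50878438e+01,  1.83121305e+01,  8.96378756e+01, -4.99772948e-04,
        7.20415683e+01, -1.14660646e+00]), 'qvel': array([ 0.05296252,  0.01339661, -0.02475191,  0.03789593, -0.12011582,
       -0.0231397 ]), 'effort': array([ 7.06667233e-04, -4.12343967e+01, -2.32232845e+01,  7.28935562e-02,
        3.75688006e-02, -9.08043859e-06]), 'ee_pos': array([ 252.60235121, -516.5884945 ,  213.98124782]), 'ee_rot': array([1.79991586e+02, 6.43953075e-04, 2.60589166e+01]), 'force': array([0.5871951 , 0.07895241, 0.37038912]), 'torque': array([ 0.00370576, -0.02259448,  0.03870826]), 'gripper_force': 0.0, 'gripper_width': 91.31749539639358}
```

```bash
python3 - <<'E'
import cv2,numpy as np
a=cv2.imread("pics/scene0.png")[150:350,180:450];b=cv2.imread("pics/side0.png")[130:390,190:400]
a=cv2.resize(a,(400,296));b=cv2.resize(b,(400,495))
o=np.zeros((495,800,3),np.uint8);o[:296,:400]=a;o[:,400:]=b;cv2.imwrite("pics/ab.png",o)
E
```

```text
(no output)
```

View pics/ab.png

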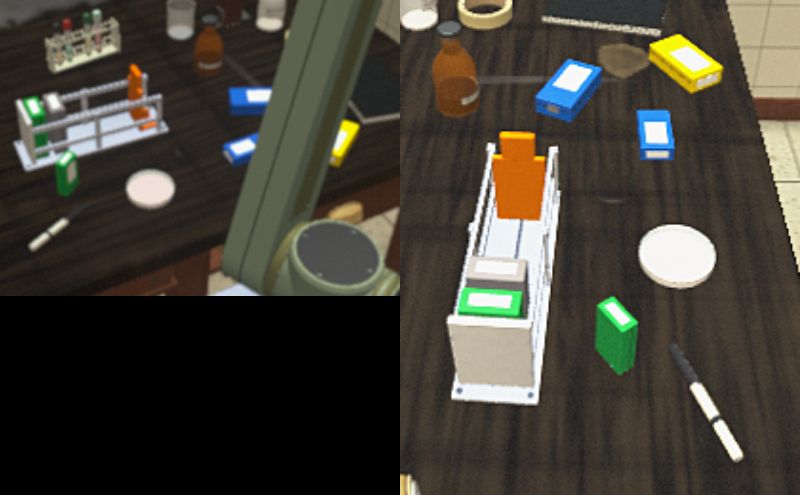

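The view shows the large blue case at composite (570,88), the small blue one at (655,135), and the orange stop at (520,175). Grey and green stand at (497,270) and (490,302). The stray green case and the yellow case are look-alikes.

```bash
cat >> h.py <<'E'
def blue(p,c=(542,-230),rad=110,zmin=None):
    """blue-ish points near c"""
    P=cloud(p); hsv=cv2.cvtColor(np.ascontiguousarray(p["frame"]),cv2.COLOR_RGB2HSV)
    m=(hsv[...,0]>100)&(hsv[...,0]<125)&(hsv[...,1]>120)&(np.hypot(P[...,0]-c[0],P[...,1]-c[1])<rad)
    return P[m]
E
python3 - <<'E'
from h import *
p=env.grab_frame("side"); P=cloud(p)
q=blue(p); t=q[q[:,2]>25]; print(len(t),np.median(t[:,2]),cv2.minAreaRect(t[:,:2].astype(np.float32)))
print("rock",np.round(P[150:172:4,300:318:4]).tolist())
# things higher than 20mm near the grasp
m=(P[...,2]>12)&(P[...,0]>400)&(P[...,0]<650)&(P[...,1]>-420)&(P[...,1]<-120)
a=np.round(P[m]/20).astype(int); 
u,n=np.unique(a[:,:2],axis=0,return_counts=True)
print([(int(x[0]*20),int(x[1]*20)) for x,k in zip(u,n) if k>1])
R=cloud(env.grab_frame("scene"))
E
```

```text
358 32.1226656312906 ((541.5816650390625, -230.80426025390625), (115.19849395751953, 61.62309265136719), 65.35589599609375)
rock [[[477.0, -396.0, 5.0], [464.0, -398.0, 4.0], [451.0, -396.0, 5.0], [438.0, -397.0, 5.0], [424.0, -402.0, 2.0]], [[477.0, -378.0, 1.0], [464.0, -376.0, 2.0], [451.0, -376.0, 3.0], [438.0, -377.0, 2.0], [426.0, -375.0, 4.0]], [[477.0, -354.0, 2.0], [465.0, -352.0, 3.0], [452.0, -354.0, 2.0], [439.0, -352.0, 4.0], [427.0, -350.0, 5.0]], [[478.0, -331.0, 2.0], [466.0, -328.0, 4.0], [453.0, -329.0, 4.0], [441.0, -328.0, 5.0], [428.0, -328.0, 5.0]], [[478.0, -308.0, 3.0], [466.0, -306.0, 4.0], [454.0, -306.0, 5.0], [441.0, -309.0, 3.0], [429.0, -311.0, 2.0]], [[479.0, -290.0, 1.0], [467.0, -284.0, 5.0], [454.0, -287.0, 4.0], [442.0, -286.0, 4.0], [430.0, -288.0, 3.0]]]
[(400, -420), (400, -340), (400, -320), (400, -180), (400, -160), (400, -140), (400, -120), (420, -420), (420, -340), (420, -180), (420, -160), (420, -140), (420, -120), (440, -420), (440, -180), (440, -160), (440, -140), (440, -120), (500, -280), (500, -260), (500, -240), (520, -280), (520, -260), (520, -240), (520, -220), (520, -200), (520, -180), (540, -300), (540, -280), (540, -260), (540, -240), (540, -220), (540, -200), (540, -180), (540, -160), (560, -280), (560, -260), (560, -240), (560, -220), (560, -200), (560, -180), (580, -240), (580, -220), (580, -200), (580, -180), (600, -200)]
```

```bash
cat >> h.py <<'E'
def to(x,y,z,yaw):
    s=env.state(); a=np.radians(s["ee_rot"][2]); d=np.array([x,y,z])-s["ee_pos"]
    r=(s["ee_rot"][2]-yaw+180)%360-180
    def f(a): return np.round([np.cos(a)*d[0]+np.sin(a)*d[1],np.sin(a)*d[0]-np.cos(a)*d[1],-d[2]],1)
    print("t",round(s["time_s"],2),"pos",np.round(s["ee_pos"],1),"rpy",np.round(s["ee_rot"],1),"w",round(s["gripper_width"],1),"gf",round(s["gripper_force"],1),"F",np.round(s["force"],1))
    print("tool shift now",f(a),"roll",round(np.radians(r),4),"| shift after roll",f(np.radians(yaw)))
E
python3 -m pendant '{"translation":[[0,0,5],[0,0,5],[0,0,5],[0,0,5],[0,0,5],[0,0,5],[0,0,5],[0,0,5]],"roll":[-0.085,-0.085,-0.085,-0.085,-0.085,-0.085,-0.085,-0.085],"hand":[0,0,0,0,0,0,0,0]}' 5
python3 -m pendant '{"translation":[[35,15,4],[35,15,4],[35,15,4],[35,15,4],[35,15,4],[35,15,4],[35,15,4],[35,15,4]],"roll":[0,0,0,0,0,0,0,0],"hand":[0,0,0,0,0,0,0,0]}'
python3 -c "
from h import *
to(516.3,-285.1,12,65)"
```

```text
time_s: 1.67
ee_pos: [252.6, -516.6, 173.7]
ee_rot: [180.0, 0.0, 65.3]
force: [-0.1, 0.5, -0.0]
gripper_width: 91.3
gripper_force: 0.0
time_s: 2.33
ee_pos: [480.9, -312.0, 142.0]
ee_rot: [180.0, 0.0, 65.0]
force: [0.6, -0.4, -0.1]
gripper_width: 91.2
gripper_force: 0.0
t 2.33 pos [ 480.9 -312.   142. ] rpy [180.   0.  65.] w 91.2 gf 0.0 F [ 0.6 -0.4 -0.1]
tool shift now [ 39.4  20.7 130. ] roll 0.0004 | shift after roll [ 39.4  20.7 130. ]
```

```bash

python3 -m pendant '{"translation":[[10,5,0],[10,5,0],[10,5,0],[9.4,5.7,0],[0,0,0],[0,0,0],[0,0,0],[0,0,0]],"roll":[0,0,0,0,0,0,0,0],"hand":[0,0,0,0,0,0,0,0]}' 5
python3 -c "
from h import *
p=env.grab_frame('wrist'); save(p,'w1')
q=blue(p); print(len(q),np.median(q[:,2])); t=q[q[:,2]>20]; print(cv2.minAreaRect(t[:,:2].astype(np.float32)))
q=blue(env.grab_frame('side')); t=q[q[:,2]>25]; print(cv2.minAreaRect(t[:,:2].astype(np.float32)))
to(516.3,-285.1,12,65)"
```

```text
time_s: 3.0
ee_pos: [514.3, -287.2, 142.0]
ee_rot: [-180.0, 0.0, 64.9]
force: [-0.3, -0.7, 1.1]
gripper_width: 91.2
gripper_force: 0.0
2242 28.477645988999342
((545.3577880859375, -230.05715942382812), (111.8535385131836, 59.980323791503906), 64.87261962890625)
((558.1141967773438, -235.01119995117188), (116.60771179199219, 131.71583557128906), 71.31228637695312)
t 3.1 pos [ 514.5 -287.   142. ] rpy [-180.    0.   65.] w 91.2 gf 0.0 F [-0.1  0.2  1. ]
tool shift now [  2.5   0.9 130. ] roll -0.0007 | shift after roll [  2.5   0.9 130. ]
```

View pics/w1.png

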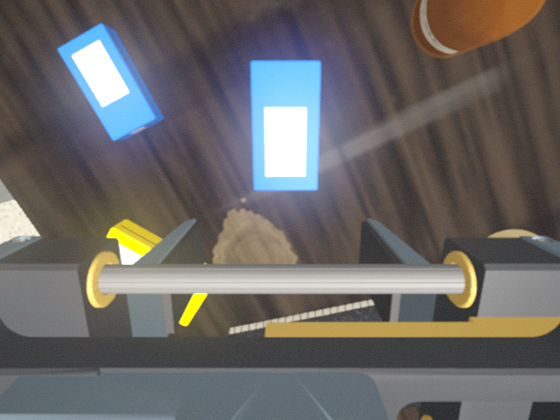

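The case is seen at pixel (286,125), aligned and roughly centred between the fingers. Next: descend and pinch its end lightly across the 60 mm width.

```bash

python3 -m pendant '{"translation":[[2.2,1.8,25],[2.2,1.8,25],[0,0,25],[0,0,25],[0,0,19],[0,0,10],[0,0,0],[0,0,0]],"roll":[0,0,0,0,0,0,0,0],"hand":[0,0,0,0,0,0,0,0]}' 4
python3 -m pendant '{"translation":[[0,0,0],[0,0,0],[0,0,0],[0,0,0],[0,0,0],[0,0,0],[0,0,0],[0,0,0]],"roll":[0,0,0,0,0,0,0,0],"hand":[255,255,255,255,255,255,255,255]}' 4
python3 -m pendant '{"translation":[[0,0,0],[0,0,0],[0,0,-5],[0,0,-5],[0,0,-5],[0,0,-5],[0,0,0],[0,0,0]],"roll":[0,0,0,0,0,0,0,0],"hand":[255,255,255,255,255,255,255,255]}' 4
python3 -c "
from h import *
p=env.grab_frame('wrist'); save(p,'w2')
q=blue(p); k=(q-[545,-230,0])@[.4226,.9063,0]
for a in range(-60,80,15):
  t=q[abs(k-a)<6]; print(a,len(t),np.round(np.percentile(t[:,2],[10,50,90]),1) if len(t) else '')
"
```

```text
time_s: 3.77
ee_pos: [520.3, -284.4, 13.2]
ee_rot: [180.0, 0.0, 65.0]
force: [-0.5, 0.2, -0.3]
gripper_width: 91.2
gripper_force: 0.0
time_s: 4.43
ee_pos: [520.3, -284.1, 13.5]
ee_rot: [180.0, 0.0, 65.0]
force: [-0.7, 0.7, 4.4]
gripper_width: 60.0
gripper_force: 4.0
time_s: 5.1
ee_pos: [520.6, -284.4, 33.5]
ee_rot: [179.9, 0.0, 65.0]
force: [-0.0, -0.7, 0.1]
gripper_width: 60.2
gripper_force: 4.0
-60 100 [46.2 47.2 48. ]
-45 2173 [46.5 47.8 48.9]
-30 687 [43.3 44.7 45.9]
-15 511 [40.5 41.7 42.9]
0 618 [37.5 38.7 39.9]
15 1232 [34.4 35.7 36.9]
30 2833 [31.8 33.  34.2]
45 2960 [28.8 30.1 31.4]
60 355 [-1.8 27.  28.2]
75 1 [-1.5 -1.5 -1.5]
```

```bash

python3 -m pendant '{"translation":[[3,0,-5.5],[3.5,0,-5.7],[3.5,0,-5.7],[4,0,-5.7],[4.5,0,-5.5],[5,0,-5],[5,0,-5],[5,0,-4.5]],"roll":[0,0,0,0,0,0,0,0],"hand":[255,255,255,255,255,255,255,255]}' 4
cat >> h.py <<'E'
def tilt(u=(.4226,.9063),c=(560,-200)):
    p=env.grab_frame('wrist'); q=blue(p,c,130); k=q@[*u,0]; h=q[:,2]
    m=h>8; A=np.c_[k[m],np.ones(m.sum())]
    for a in np.arange(np.percentile(k,1)//10*10,np.percentile(k,99)+10,10):
        t=h[abs(k-a)<4]
        if len(t)>20: print(int(a),len(t),np.round(np.percentile(t,[10,50,90]),1))
    return p
E
python3 -c "
from h import *
save(tilt(),'w3'); print(env.state()['ee_pos']@[.4226,.9063,0])
"
```

```text
time_s: 5.82
ee_pos: [534.6, -253.1, 76.2]
ee_rot: [180.0, 0.0, 65.0]
force: [0.1, -0.8, -0.3]
gripper_width: 60.2
gripper_force: 4.0
-10 79 [71.5 74.2 76.1]
0 203 [80.  84.9 88.4]
10 1187 [87.2 89.9 91.5]
20 410 [79.1 82.1 84.6]
30 403 [ 9.3 22.  75.2]
40 413 [ 6.1 21.3 66. ]
50 381 [ 5.4 21.  58. ]
60 418 [12.8 47.7 51.3]
70 948 [38.5 40.7 43.5]
80 1190 [30.4 33.1 35.9]
90 889 [22.8 25.5 27.6]
-2.5981759000811118
```

```bash

python3 -m pendant '{"translation":[[5.5,0,-4],[6,0,-3.7],[6,0,-3.3],[6.5,0,-3],[6.5,0,-2.5],[7,0,-2],[7,0,-1.7],[7,0,-1.2]],"roll":[0,0,0,0,0,0,0,0],"hand":[255,255,255,255,255,255,255,255]}' 4
python3 -c "
from h import *
save(tilt(),'w4'); print(env.state()['ee_pos']@[.4226,.9063,0])
"
```

```text
time_s: 6.53
ee_pos: [556.5, -206.4, 97.6]
ee_rot: [180.0, -0.0, 65.0]
force: [-0.2, -1.2, 3.7]
gripper_width: 60.0
gripper_force: 4.0
30 76 [ 5.  17.8 21.6]
40 215 [  4.6  17.5 105.7]
50 498 [  8.5 107.6 109.7]
60 866 [107.4 111.3 112.6]
70 622 [ 86.3  94.8 101.4]
80 385 [61.9 69.1 76.7]
90 615 [37.1 42.1 52.4]
100 904 [14.9 22.4 29.3]
49.445430753116376
```

```bash

python3 -m pendant '{"translation":[[5.5,0,-1],[5.5,0,-0.5],[5.5,0,0],[5.5,0,0],[5.5,0,0.5],[5,0,0.5],[4,0,0.5],[0,0,0]],"roll":[0,0,0,0,0,0,0,0],"hand":[255,255,255,255,255,255,255,255]}' 4
python3 -c "
from h import *
p=tilt(); save(p,'w5'); q=blue(p,(570,-170),130);t=q[q[:,2]>105]; print(len(t),cv2.minAreaRect(t[:,:2].astype(np.float32)))
print(env.state()['ee_pos']@[.4226,.9063,0])
p=env.grab_frame('side'); save(p,'s5')
"
```

```text
time_s: 7.25
ee_pos: [571.9, -172.8, 96.7]
ee_rot: [-180.0, -0.0, 65.0]
force: [-0.4, 0.4, 2.6]
gripper_width: 59.9
gripper_force: 4.0
80 41 [109.7 110.8 111.6]
90 121 [109.2 110.8 111.9]
100 1618 [ 68.2 101.4 111.4]
110 311 [ 6.1 12.6 19.5]
894 ((563.3009033203125, -157.40139770507812), (33.306827545166016, 93.03734588623047), 50.05570602416992)
84.67439024355248
```

View pics/s5.png

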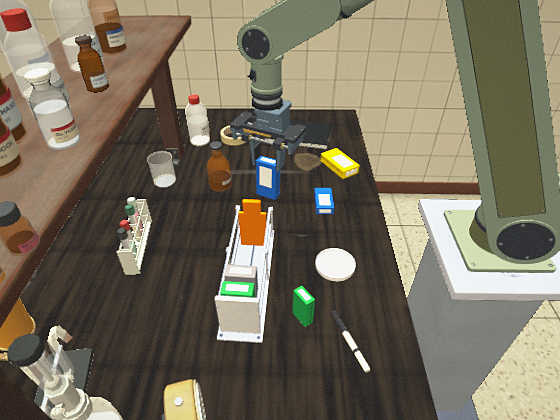

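The case is nearly upright at pixel (267,178). I'll measure the remaining lean of its broad face.

```bash
cat >> h.py <<'E'
def lean(cam='side',c=(573,-166),rad=70,lo=15,hi=90):
    p=env.grab_frame(cam); q=blue(p,c,rad); q=q[(q[:,2]>lo)&(q[:,2]<hi)]
    for _ in range(4):
        m=q.mean(0); n=np.linalg.svd(q-m,full_matrices=False)[2][2]; d=(q-m)@n; q=q[abs(d)<max(2.5,1.5*d.std())]
    n=n*np.sign(n[1]); print(cam,len(q),"m",np.round(m,1),"n",np.round(n,3),"lean deg",np.degrees(np.arcsin(n[2])).round(2),"dir",np.degrees(np.arctan2(n[1],n[0])).round(2))
    return p
E
python3 -c "
from h import *
lean('side');lean('wrist')"
```

```text
side 218 m [ 573.2 -156.3   44.3] n [0.413 0.908 0.069] lean deg 3.96 dir 65.53
wrist 1273 m [ 580.1 -155.8   49.7] n [0.421 0.905 0.063] lean deg 3.63 dir 65.08
```

```bash

python3 -m pendant '{"translation":[[2,0,0.4],[2,0,0.4],[1.7,0,0.4],[1,0,0.4],[0,0,0],[0,0,0],[0,0,0],[0,0,0]],"roll":[0,0,0,0,0,0,0,0],"hand":[255,255,255,255,255,255,255,255]}' 4
python3 -c "
from h import *
lean('side');lean('wrist')"
```

```text
time_s: 8.12
ee_pos: [574.2, -167.7, 95.4]
ee_rot: [-180.0, -0.0, 65.0]
force: [-1.0, 1.1, 3.9]
gripper_width: 59.9
gripper_force: 4.0
side 222 m [ 574.4 -153.9   43.9] n [ 0.413  0.911 -0.005] lean deg -0.29 dir 65.59
wrist 1030 m [ 581.4 -153.    50.1] n [0.421 0.907 0.   ] lean deg 0.01 dir 65.09
```

```bash

python3 -m pendant '{"translation":[[0,0,0],[0,0,0],[0,0,0],[0,0,0],[0,0,0],[0,0,0],[0,0,0],[0,0,0]],"roll":[0,0,0,0,0,0,0,0],"hand":[75,65,55,45,35,25,15,10]}' 4
python3 -m pendant '{"translation":[[0,0,-5],[0,0,-10],[0,0,-20],[0,0,-20],[0,0,-20],[0,0,-20],[0,0,-5],[0,0,0]],"roll":[0,0,0,0,0,0,0,0],"hand":[0,0,0,0,0,0,0,0]}' 4
python3 -c "
from h import *
p=lean('side');q=blue(p,(573,-166),80);t=q[q[:,2]>106];print(np.median(t[:,2]),cv2.minAreaRect(t[:,:2].astype(np.float32)))
p=env.grab_frame('wrist');save(p,'w6');q=blue(p,(573,-166),80);t=q[q[:,2]>104];print(len(t),np.median(t[:,2]),cv2.minAreaRect(t[:,:2].astype(np.float32)))
P=cloud(p);m=(np.hypot(P[...,0]-573,P[...,1]+166)<60)&(P[...,2]>104)&(P[...,2]<118);print(m.sum(),cv2.minAreaRect(P[m][:,:2].astype(np.float32)))
to(573,-166,75,155)
# rack
p=env.grab_frame('side');P=cloud(p)
for l in ['grey_center','green_center','stop','rack']:
  for r in env.regions_of(p,l)[:2]: 
    q=P[r['pixels']];q=q[q[:,2]>(100 if l!='stop' else 136)];
    if len(q)>5:print(l,round(r['score'],2),cv2.minAreaRect(q[:,:2].astype(np.float32)),np.median(q,0).round(1))
"
```

```text
time_s: 8.88
ee_pos: [574.3, -167.8, 95.3]
ee_rot: [180.0, 0.0, 65.0]
force: [-0.8, -0.7, -0.4]
gripper_width: 87.1
gripper_force: 0.0
time_s: 9.55
ee_pos: [575.4, -168.1, 197.9]
ee_rot: [179.7, -0.0, 65.0]
force: [0.8, 0.3, 0.3]
gripper_width: 91.4
gripper_force: 0.0
side 217 m [ 574.  -153.5   43.1] n [0.411 0.911 0.002] lean deg 0.14 dir 65.71
113.18161595976528 ((588.921142578125, -163.1260223388672), (57.198978424072266, 108.44842529296875), 80.52093505859375)
1575 110.50770661130892 ((563.35009765625, -160.00790405273438), (30.33810806274414, 87.90916442871094), 63.70403289794922)
2455 ((575.6889038085938, -166.1602783203125), (29.446582794189453, 59.980979919433594), 65.0541000366211)
t 9.65 pos [ 573.8 -167.7  194.9] rpy [-180.    0.   65.] w 90.9 gf 0.0 F [ 0.3  0.2 -0.3]
tool shift now [  1.2  -1.5 119.9] roll -1.5704 | shift after roll [  1.5   1.2 119.9]
grey_center 0.96 ((606.29248046875, 205.4008331298828), (31.54808807373047, 60.17778778076172), 85.52932739257812) [605.2 211.4 118.8]
green_center 0.88 ((608.4292602539062, 239.8570556640625), (43.7212028503418, 60.16223907470703), 89.42650604248047) [607.3 247.8 119. ]
stop 0.91 ((596.6638793945312, 30.936298370361328), (14.166399955749512, 37.703250885009766), 88.06161499023438) [597.   34.6 145.3]
rack 0.66 ((600.724853515625, 134.2968292236328), (276.85009765625, 79.8428955078125), 86.93843841552734) [600.2 162.  114.2]
```

View pics/w6.png

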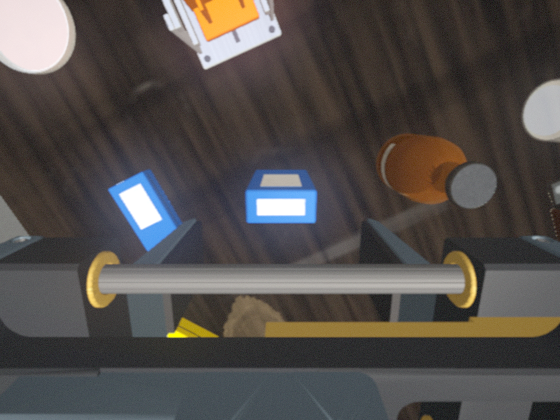

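The case stands at pixel (281,206), measured centre (575.7,-166.2). Now rotate by 90° to take it by the broad faces.

```bash

python3 -m pendant '{"translation":[[0,0,0],[0,0,0],[0,0,0],[0,0,0],[0,0,0],[0,0,0],[0,0,0],[0,0,0]],"roll":[-0.1,-0.1,-0.1,-0.1,-0.1,-0.1,-0.1,-0.1],"hand":[0,0,0,0,0,0,0,0]}' 4
python3 -m pendant '{"translation":[[0,0,0],[0,0,0],[0,0,0],[0,0,0],[0,0,0],[0,0,0],[0,0,0],[0,0,0]],"roll":[-0.1,-0.1,-0.1,-0.1,-0.1,-0.1,-0.1,-0.0704],"hand":[0,0,0,0,0,0,0,0]}' 4
python3 -c "
from h import *
to(575.7,-166.2,75,155)
p=env.grab_frame('wrist')
P=cloud(p);m=(np.hypot(P[...,0]-573,P[...,1]+166)<60)&(P[...,2]>104)&(P[...,2]<118);print(m.sum(),cv2.minAreaRect(P[m][:,:2].astype(np.float32)))"
```

```text
time_s: 10.57
ee_pos: [574.1, -167.7, 194.7]
ee_rot: [-179.9, -0.0, 111.1]
force: [-0.5, -0.1, -0.1]
gripper_width: 91.4
gripper_force: 0.0
time_s: 11.23
ee_pos: [574.0, -167.7, 194.6]
ee_rot: [-180.0, -0.1, 155.3]
force: [-0.7, -0.9, 0.5]
gripper_width: 91.0
gripper_force: 0.0
t 11.23 pos [ 574.  -167.7  194.6] rpy [-1.800e+02 -1.000e-01  1.553e+02] w 91.0 gf 0.0 F [-0.7 -0.9  0.5]
tool shift now [ -0.9   2.1 119.6] roll 0.0044 | shift after roll [ -0.9   2.1 119.6]
2430 ((574.7125244140625, -165.9351806640625), (29.976177215576172, 59.41630935668945), 65.09361267089844)
```

```bash

python3 -m pendant '{"translation":[[-0.3,1,0],[-0.3,1,5],[0,0,25],[0,0,25],[0,0,25],[0,0,20],[0,0,12],[0,0,7.5]],"roll":[0,0,0,0,0,0,0,0],"hand":[0,0,0,0,0,0,0,0]}' 15
python3 -m pendant '{"translation":[[0,0,0],[0,0,0],[0,0,0],[0,0,0],[0,0,0],[0,0,0],[0,0,0],[0,0,0]],"roll":[0,0,0,0,0,0,0,0],"hand":[40,80,120,140,150,160,170,180]}' 15
python3 -m pendant '{"translation":[[0,0,0],[0,0,0],[0,0,0],[0,0,0],[0,0,0],[0,0,0],[0,0,0],[0,0,0]],"roll":[0,0,0,0,0,0,0,0],"hand":[200,255,255,255,255,255,255,255]}' 15
python3 -c "
from h import *
lean('side')"
```

```text
time_s: 11.95
ee_pos: [574.4, -165.8, 73.4]
ee_rot: [-180.0, -0.2, 154.9]
force: [-0.5, 0.2, 0.1]
gripper_width: 91.3
gripper_force: 0.0
time_s: 12.62
ee_pos: [575.7, -166.3, 76.2]
ee_rot: [-180.0, 0.0, 155.0]
force: [1.2, -0.3, -0.3]
gripper_width: 40.7
gripper_force: 0.0
time_s: 13.28
ee_pos: [575.7, -166.3, 75.9]
ee_rot: [-180.0, 0.0, 155.0]
force: [-0.5, 0.6, 1.2]
gripper_width: 29.7
gripper_force: 15.0
side 216 m [ 573.8 -152.7   43.8] n [0.405 0.914 0.008] lean deg 0.46 dir 66.1
```

```bash

python3 -m pendant '{"translation":[[0,0,-10],[0,0,-20],[0,0,-25],[0,0,-25],[0,0,-25],[0,0,-25],[0,0,-20],[0,0,-15]],"roll":[0,0,-0.06,-0.07,-0.07,-0.07,-0.07,-0.043],"hand":[255,255,255,255,255,255,255,255]}' 25
python3 -m pendant '{"translation":[[0,8,0],[0,15,0],[0,20,0],[0,22,0],[0,23,0],[0,23,0],[0,23,0],[0,23,0]],"roll":[0,0,0,0,0,0,0,0],"hand":[255,255,255,255,255,255,255,255]}' 25
python3 -m pendant '{"translation":[[-2,23,0],[-2,23,0],[-2,23,0],[-2,22,0],[-2,20,0],[-2,17,0],[0,13,0],[0,6,0]],"roll":[0,0,0,0,0,0,0,0],"hand":[255,255,255,255,255,255,255,255]}' 25
cat > m.py <<'E'
from h import *
s=env.state(); to(605,145,s["ee_pos"][2],176.95)
for cam in ("side","scene","wrist"):
    p=env.grab_frame(cam); save(p,cam+"_%d"%(s["time_s"]*100)); P=cloud(p)
    for l in ['blue_case','grey_center','green_center','stop']:
        for r in env.regions_of(p,l)[:2]:
            q=P[r['pixels']];q=q[~np.isnan(q[:,0])]
            q=q[(q[:,1]>-20)&(q[:,0]>550)]
            if len(q)<20: continue
            zt=np.percentile(q[:,2],95); q=q[q[:,2]>zt-5]; R=cv2.minAreaRect(q[:,:2].astype(np.float32))
            print(cam,l,round(r['score'],2),"z",zt.round(),[np.round(x,1) for x in R],len(q))
E
python3 m.py
```

```text
time_s: 14.0
ee_pos: [576.1, -166.2, 243.7]
ee_rot: [-180.0, 0.2, 177.1]
force: [0.6, 1.3, -1.5]
gripper_width: 30.1
gripper_force: 25.0
time_s: 14.67
ee_pos: [582.7, -6.8, 238.9]
ee_rot: [180.0, -0.2, 176.9]
force: [0.3, 0.6, -0.9]
gripper_width: 29.9
gripper_force: 25.0
time_s: 15.33
ee_pos: [602.7, 139.3, 239.2]
ee_rot: [180.0, -0.2, 177.0]
force: [0.4, -1.0, -2.0]
gripper_width: 30.0
gripper_force: 25.0
t 15.33 pos [602.7 139.3 239.2] rpy [180.   -0.2 177. ] w 30.0 gf 25.0 F [ 0.4 -1.  -2. ]
tool shift now [-2.   5.8 -0. ] roll 0.0014 | shift after roll [-2.   5.8 -0. ]
side blue_case 0.76 z 259.0 [array([598.8, 175. ]), array([59.6, 89.1]), np.float64(0.6)] 83
side grey_center 0.7 z 121.0 [array([606.3, 205.5]), array([31.8, 59.9]), np.float64(86.2)] 403
side green_center 0.77 z 121.0 [array([608.7, 245.6]), array([30.6, 59.8]), np.float64(87.7)] 441
side stop 0.82 z 108.0 [array([570.2,  35. ]), array([9.2, 7.1]), np.float64(4.0)] 26
scene blue_case 0.89 z 279.0 [array([599.4, 135. ]), array([29.3, 62.6]), np.float64(84.9)] 113
scene grey_center 0.72 z 121.0 [array([605.4, 205.8]), array([37.9, 64.4]), np.float64(73.7)] 132
scene green_center 0.65 z 121.0 [array([609.1, 246. ]), array([28.3, 65.6]), np.float64(86.2)] 128
scene stop 0.67 z 146.0 [array([598.,  33.]), array([ 8.5, 37.8]), np.float64(84.8)] 24
scene stop 0.2 z 121.0 [array([607.7, 246. ]), array([28.2, 62.8]), np.float64(86.7)] 124
wrist grey_center 0.77 z 118.0 [array([608.7, 206.9]), array([30.5, 59.9]), np.float64(86.7)] 1884
wrist green_center 0.83 z 118.0 [array([610.6, 241.6]), array([44.3, 60. ]), np.float64(88.1)] 1895
wrist stop 0.73 z 145.0 [array([599.3,  32.9]), array([11.8, 38.8]), np.float64(87.4)] 568
```

```bash
cat > r.py <<'E'
from h import *
a=np.radians(86.9)
ux=np.array([np.sin(a),-np.cos(a)]); uy=np.array([np.cos(a),np.sin(a)])
for cam in ("wrist","side"):
    p=env.grab_frame(cam); P=cloud(p); q=P[~np.isnan(P[...,0])]
    X=(q[:,:2]-[599.5,33])@ux; Y=(q[:,:2]-[599.5,33])@uy
    m=(q[:,2]>91)&(q[:,2]<100)&(abs(X)<70)
    for lo in range(20,170,25):
        k=m&(Y>lo)&(Y<lo+25)
        for sg in (-1,1):
            t=X[k&(X*sg>28)&(X*sg<55)]
            if len(t)>15: print(cam,lo,sg,len(t),np.round(np.percentile(t,[3,25,50,75,97]),1))
save(p,"side_r")
E
python3 r.py
```

```text
wrist 20 -1 130 [-38.9 -37.8 -36.2 -35.2 -34. ]
wrist 20 1 121 [34.  34.5 35.7 37.  38.4]
wrist 45 -1 146 [-39.1 -38.2 -37.1 -35.2 -34. ]
wrist 45 1 54 [34.  34.3 35.4 36.9 38. ]
wrist 70 -1 129 [-39.4 -38.3 -37.2 -36.1 -35.1]
wrist 95 -1 174 [-43.9 -40.3 -38.2 -36.3 -35.1]
wrist 120 -1 130 [-39.9 -38.4 -37.3 -36.2 -35.2]
wrist 145 -1 168 [-40.  -39.1 -37.2 -35.3 -29.8]
wrist 145 1 51 [32.7 33.3 34.4 35.5 36.9]
side 20 -1 21 [-41.6 -40.6 -39.4 -38.2 -36.8]
side 45 -1 21 [-41.8 -41.1 -40.2 -38.6 -37.2]
side 45 1 23 [31.1 31.6 33.2 34.7 35.8]
side 70 -1 23 [-43.7 -41.3 -39.9 -38.7 -37.1]
side 70 1 27 [30.7 31.3 32.4 34.2 36.2]
side 95 -1 37 [-47.6 -43.8 -41.4 -39.5 -37.7]
side 95 1 37 [30.8 31.7 34.1 36.6 40.7]
side 120 -1 26 [-42.3 -41.5 -40.1 -38.6 -37.6]
side 120 1 24 [30.5 32.  32.8 34.4 35.3]
side 145 -1 36 [-42.7 -42.1 -40.4 -38.6 -32.4]
```

View pics/wrist_1533.png

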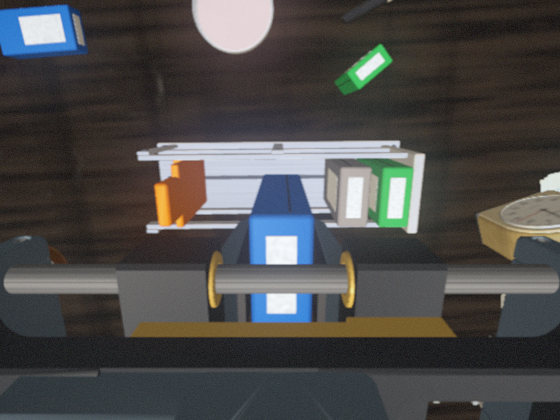

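Wrist view: the stop is at (180,190), grey and green at (345,190) and (388,190), and the held blue case hangs over the gap at (280,250). The rails lie symmetric about the computed axis.

```bash

python3 -m pendant '{"translation":[[-1,3,0],[-1.2,2.8,10],[0,0,15],[0,0,15],[0,0,10],[0,0,7],[0,0,0],[0,0,0]],"roll":[0,0,0,0,0,0,0,0],"hand":[255,255,255,255,255,255,255,255]}' 25
python3 -c "
from h import *
to(605.2,145,81.9,177)
for c in ('side','scene'):
  p=env.grab_frame(c);save(p,c+'_h');P=cloud(p)
  hsv=cv2.cvtColor(np.ascontiguousarray(p['frame']),cv2.COLOR_RGB2HSV)
  m=(hsv[...,0]>100)&(hsv[...,0]<125)&(hsv[...,1]>120)&(abs(P[...,0]-602)<50)&(abs(P[...,1]-145)<40)
  q=P[m]; print(c,len(q),np.round(np.percentile(q,[2,50,98],axis=0),1).tolist())
"
python3 r.py | grep side
```

```text
time_s: 16.85
ee_pos: [606.5, 142.5, 183.6]
ee_rot: [-180.0, -0.0, 176.9]
force: [-0.2, -0.3, -0.8]
gripper_width: 30.0
gripper_force: 25.0
t 16.85 pos [606.5 142.5 183.6] rpy [-180.    -0.   176.9] w 30.0 gf 25.0 F [-0.2 -0.3 -0.8]
tool shift now [  1.4   2.5 101.7] roll -0.001 | shift after roll [  1.4   2.5 101.7]
side 631 [[574.1, 144.0, 112.5], [596.4, 155.6, 142.3], [633.0, 158.6, 221.7]]
scene 422 [[572.4, 126.2, 114.1], [577.5, 144.8, 174.8], [627.6, 158.5, 224.5]]
side 20 -1 19 [-41.6 -41.  -40.  -38.5 -36.9]
side 45 -1 21 [-41.8 -40.8 -39.8 -38.4 -37.3]
side 70 -1 24 [-43.  -41.5 -39.8 -38.6 -37.2]
side 95 -1 36 [-47.4 -43.9 -41.3 -39.2 -37.4]
side 95 1 30 [30.8 32.5 35.  37.5 41.1]
side 120 -1 28 [-42.4 -41.6 -40.1 -39.  -37.8]
side 120 1 25 [30.7 31.5 33.  34.2 35.4]
side 145 -1 33 [-42.6 -41.5 -40.1 -38.4 -32.4]
```

```bash

python3 -m pendant '{"translation":[[0.6,0,0],[0.6,0,5],[0,0,15],[0,0,15],[0,0,15],[0,0,15],[0,0,15],[0,0,6]],"roll":[0,0,0,0,0,0,0,0],"hand":[255,255,255,255,255,255,255,255]}' 25
python3 -m pendant '{"translation":[[0,0,4],[0,0,4],[0,0,2],[0,0,0],[0,0,0],[0,0,0],[0,0,0],[0,0,0]],"roll":[0,0,0,0,0,0,0,0],"hand":[255,255,255,255,255,255,255,255]}' 25

```

```text
time_s: 17.72
ee_pos: [603.8, 142.1, 95.5]
ee_rot: [-179.9, -0.2, 176.9]
force: [-0.4, 0.5, -1.4]
gripper_width: 30.0
gripper_force: 25.0
time_s: 18.38
ee_pos: [605.4, 142.5, 88.2]
ee_rot: [180.0, 0.0, 176.9]
force: [-0.3, 0.7, -1.6]
gripper_width: 30.2
gripper_force: 25.0
```

```bash

python3 -m pendant '{"translation":[[0,0,2],[0,0,1.5],[0,0,1],[0,0,0.6],[0,0,0],[0,0,0],[0,0,0],[0,0,0]],"roll":[0,0,0,0,0,0,0,0],"hand":[255,255,255,255,255,255,255,255]}' 25
python3 -m pendant '{"translation":[[0,0,0.4],[0,0,0.4],[0,0,0],[0,0,0],[0,0,0],[0,0,0],[0,0,0],[0,0,0]],"roll":[0,0,0,0,0,0,0,0],"hand":[255,255,255,255,255,255,255,255]}' 25

```

```text
time_s: 19.05
ee_pos: [605.3, 142.5, 82.8]
ee_rot: [-180.0, 0.0, 176.9]
force: [-0.3, -0.3, -1.4]
gripper_width: 30.2
gripper_force: 25.0
time_s: 19.72
ee_pos: [605.2, 142.4, 81.9]
ee_rot: [-180.0, 0.0, 176.9]
force: [-0.9, 0.2, -1.2]
gripper_width: 29.9
gripper_force: 25.0
```

```bash

python3 -m pendant '{"translation":[[0,0,0.5],[0,0,0.4],[0,0,0],[0,0,0],[0,0,0],[0,0,0],[0,0,0],[0,0,0]],"roll":[0,0,0,0,0,0,0,0],"hand":[255,255,255,255,255,255,255,255]}' 25
python3 -c "
from h import *
lean('side',(604,150),50,60,112)"

```

```text
time_s: 20.38
ee_pos: [605.3, 142.4, 81.9]
ee_rot: [180.0, 0.0, 176.9]
force: [-1.6, -0.9, 5.6]
gripper_width: 30.0
gripper_force: 25.0
side 40 m [586.6 155.   78.8] n [0.016 0.988 0.154] lean deg 8.87 dir 89.06
```

```bash

python3 -m pendant '{"translation":[[0,0,0],[0,0,0],[0,0,0],[0,0,0],[0,0,0],[0,0,0],[0,0,0],[0,0,0]],"roll":[0,0,0,0,0,0,0,0],"hand":[165,160,155,150,145,140,140,140]}' 25
python3 -m pendant '{"translation":[[0,0,-3],[0,0,-6],[0,0,-12],[0,0,-15],[0,0,-18],[0,0,-18],[0,0,-18],[0,0,-10]],"roll":[0,0,0,0,0,0,0,0],"hand":[140,140,140,140,140,140,140,140]}' 25
python3 m.py
```

```text
time_s: 21.1
ee_pos: [605.2, 142.4, 81.0]
ee_rot: [-180.0, 0.0, 176.9]
force: [1.1, 0.4, 0.3]
gripper_width: 41.1
gripper_force: 0.0
time_s: 21.77
ee_pos: [606.2, 142.6, 184.0]
ee_rot: [179.9, 0.2, 176.9]
force: [1.2, -0.1, 0.4]
gripper_width: 40.8
gripper_force: 0.0
t 21.77 pos [606.2 142.6 184. ] rpy [179.9   0.2 176.9] w 40.8 gf 0.0 F [ 1.2 -0.1  0.4]
tool shift now [ 1.3  2.3 -0. ] roll -0.0002 | shift after roll [ 1.3  2.3 -0. ]
side grey_center 0.87 z 121.0 [array([606. , 204.6]), array([31.5, 59.4]), np.float64(86.3)] 398
side green_center 0.6 z 121.0 [array([608.8, 245.3]), array([32.1, 60.3]), np.float64(89.3)] 447
side stop 0.91 z 130.0 [array([577.2, 130.4]), array([  9.2, 195.6]), np.float64(3.5)] 32
scene blue_case 0.69 z 121.0 [array([602.6, 142.1]), array([30.5, 64.3]), np.float64(84.3)] 134
scene grey_center 0.93 z 121.0 [array([605.7, 205.4]), array([29.5, 62.4]), np.float64(87.5)] 126
scene green_center 0.61 z 121.0 [array([607.2, 246.9]), array([26.2, 58.9]), np.float64(85.3)] 116
scene stop 0.57 z 147.0 [array([597.2,  31.2]), array([10.2, 40.8]), np.float64(87.5)] 36
wrist blue_case 0.76 z 118.0 [array([604.5, 143.2]), array([30. , 59.3]), np.float64(87.1)] 2799
wrist grey_center 0.93 z 118.0 [array([608. , 206.4]), array([29.6, 58.6]), np.float64(86.3)] 2419
wrist green_center 0.62 z 118.0 [array([601.3, 222. ]), array([86.9, 51.3]), np.float64(79.9)] 2380
wrist stop 0.8 z 145.0 [array([577.7,  56.7]), array([27.8, 86.8]), np.float64(34.4)] 778
```

The blue case stands in the rack, upright and aligned at 87.1°. Next: close the fingers and go behind the stop tab.

```bash

python3 -m pendant '{"translation":[[0.3,-10,-1],[0.3,-20,0],[0,-25,0],[0,-25,0],[0,-25,0],[0,-25,0],[0,-15,0],[0,-6,0]],"roll":[0,0,0,0,0,0,0,0],"hand":[140,255,255,255,255,255,255,255]}' 25
python3 -m pendant '{"translation":[[0,0,0],[0,0,10],[0,0,15],[0,0,20],[0,0,15],[0,0,10],[0,0,0],[0,0,0]],"roll":[0,0,0,0,0,0,0,0],"hand":[255,255,255,255,255,255,255,255]}' 25
python3 m.py; python3 -c "
from h import *
to(598.7,13.4,117,177); save(env.grab_frame('side'),'s7')"
```

```text
time_s: 23.18
ee_pos: [596.1, -11.2, 182.3]
ee_rot: [-179.9, 0.0, 176.8]
force: [0.1, -0.6, -0.2]
gripper_width: 0.5
gripper_force: 0.0
time_s: 23.85
ee_pos: [596.4, -7.6, 111.6]
ee_rot: [180.0, -0.1, 177.0]
force: [0.6, -0.3, 0.6]
gripper_width: 0.6
gripper_force: 0.0
t 23.85 pos [596.4  -7.6 111.6] rpy [ 1.80e+02 -1.00e-01  1.77e+02] w 0.6 gf 0.0 F [ 0.6 -0.3  0.6]
tool shift now [ -0.6 152.8  -0. ] roll 0.0009 | shift after roll [ -0.5 152.8  -0. ]
side blue_case 0.85 z 121.0 [array([603.8, 158. ]), array([64.2, 59.4]), np.float64(84.1)] 320
side grey_center 0.76 z 121.0 [array([604.8, 210.1]), array([39.8, 60. ]), np.float64(80.2)] 381
side green_center 0.71 z 121.0 [array([608.6, 245.3]), array([31.6, 59.5]), np.float64(87.7)] 439
side stop 0.79 z 146.0 [array([596.6,  31. ]), array([12.8, 37.7]), np.float64(85.3)] 90
scene blue_case 0.96 z 121.0 [array([601.6, 142.4]), array([29.7, 62.6]), np.float64(85.6)] 126
scene grey_center 0.95 z 121.0 [array([603.8, 205.5]), array([30.7, 62.9]), np.float64(85.2)] 130
scene green_center 0.58 z 121.0 [array([607.8, 245.7]), array([28.6, 62.5]), np.float64(84.7)] 124
scene stop 0.67 z 146.0 [array([596. ,  31.6]), array([12.5, 42.8]), np.float64(82.3)] 38
wrist blue_case 0.97 z 117.0 [array([586.4, 107.3]), array([86.5, 33.4]), np.float64(82.5)] 1517
wrist grey_center 0.83 z 60.0 [array([578.3, 176.4]), array([37.7,  6.6]), np.float64(72.8)] 65
wrist stop 0.67 z 138.0 [array([582.1,  33.2]), array([12.3,  6.3]), np.float64(73.6)] 273
t 24.6 pos [596.5  -8.4 112. ] rpy [-180.     0.   176.9] w 0.7 gf 0.0 F [ 0.9  0.6 -0.4]
tool shift now [-1.  21.8 -5. ] roll -0.0011 | shift after roll [-1.  21.8 -5. ]
```

View pics/s7.png

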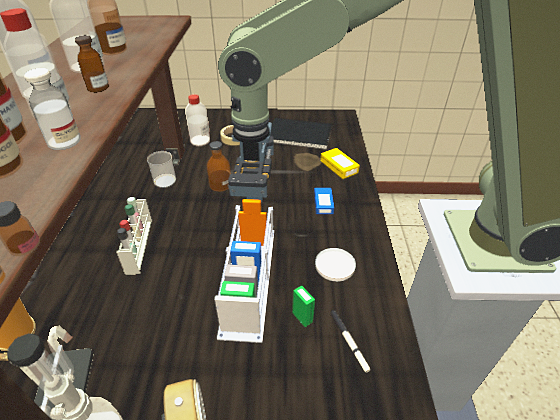

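Side view: blue (245,252), grey (241,270) and green (237,288) stand in a row, with the stop at (253,220) and the closed fingers behind it. Now push.

```bash

python3 -m pendant '{"translation":[[0,0,-3],[0,0,-3],[-0.5,3,0],[-0.5,4,0],[0,4,0],[0,4,0],[0,4,0],[0,4,0]],"roll":[0,0,0,0,0,0,0,0],"hand":[255,255,255,255,255,255,255,255]}' 25
python3 -m pendant '{"translation":[[0,5,0],[0,6,0],[0,7,0],[0,7,0],[0,7,0],[0,7,0],[0,7,0],[0,6,0]],"roll":[0,0,0,0,0,0,0,0],"hand":[255,255,255,255,255,255,255,255]}'
python3 m.py|grep -v scene
```

```text
time_s: 25.32
ee_pos: [598.7, 15.0, 117.9]
ee_rot: [-180.0, -0.0, 177.0]
force: [-0.3, -2.6, 1.0]
gripper_width: 0.2
gripper_force: 1.2
time_s: 25.98
ee_pos: [601.1, 67.4, 117.9]
ee_rot: [-180.0, -0.1, 177.0]
force: [-2.7, -2.2, 0.4]
gripper_width: 0.2
gripper_force: 1.4
t 25.98 pos [601.1  67.4 117.9] rpy [-1.80e+02 -1.00e-01  1.77e+02] w 0.2 gf 1.4 F [-2.7 -2.2  0.4]
tool shift now [ 0.2 77.7 -0. ] roll 0.0002 | shift after roll [ 0.2 77.7 -0. ]
side grey_center 0.94 z 121.0 [array([606.3, 204.7]), array([30.5, 59.6]), np.float64(88.0)] 395
side green_center 0.85 z 121.0 [array([608.8, 245.1]), array([31.8, 60. ]), np.float64(87.5)] 443
side stop 0.78 z 138.0 [array([597.3,  90.1]), array([35.7,  7.3]), np.float64(4.7)] 55
wrist blue_case 0.85 z 118.0 [array([593. , 124.8]), array([70.5, 45.1]), np.float64(80.4)] 3659
wrist grey_center 0.87 z 117.0 [array([596.8, 179.9]), array([83.6, 44.8]), np.float64(82.3)] 2983
wrist green_center 0.69 z 110.0 [array([595.6, 232.5]), array([ 3.1, 27.4]), np.float64(88.3)] 304
wrist stop 0.94 z 143.0 [array([584.7,  87.1]), array([12. ,  5.8]), np.float64(86.9)] 280
```

```bash

python3 -m pendant '{"translation":[[0,3,0],[0,4,0],[0,4,0],[0,4,0],[0,4,0],[0,4,0],[0,4,0],[0,4,0]],"roll":[0,0,0,0,0,0,0,0],"hand":[255,255,255,255,255,255,255,255]}'
python3 -m pendant '{"translation":[[0,4,0],[0,4,0],[0,4,0],[0,4,0],[0,4,0],[0,4,0],[0,3,0],[0,2,0]],"roll":[0,0,0,0,0,0,0,0],"hand":[255,255,255,255,255,255,255,255]}'
python3 m.py
```

```text
time_s: 27.4
ee_pos: [603.0, 97.9, 118.0]
ee_rot: [-180.0, -0.0, 177.0]
force: [-0.3, -2.7, 0.0]
gripper_width: 0.2
gripper_force: 1.4
time_s: 28.07
ee_pos: [604.4, 126.9, 118.0]
ee_rot: [-180.0, -0.0, 177.0]
force: [-3.0, -4.2, 2.2]
gripper_width: 0.6
gripper_force: 1.9
t 28.07 pos [604.4 126.9 118. ] rpy [-180.   -0.  177.] w 0.6 gf 1.9 F [-3.  -4.2  2.2]
tool shift now [ 0.3 18.1 -0. ] roll 0.0001 | shift after roll [ 0.3 18.1 -0. ]
side grey_center 0.77 z 121.0 [array([606.5, 211.1]), array([43., 60.]), np.float64(84.9)] 399
side green_center 0.83 z 121.0 [array([608.9, 245.9]), array([31.3, 60.2]), np.float64(85.7)] 446
side stop 0.49 z 136.0 [array([601.9, 148.5]), array([ 3.4, 36.2]), np.float64(86.1)] 36
scene blue_case 0.88 z 121.0 [array([602.1, 166.3]), array([60.1, 27.5]), np.float64(0.3)] 110
scene grey_center 0.68 z 121.0 [array([604.8, 205.5]), array([29.4, 58.5]), np.float64(86.5)] 119
scene grey_center 0.2 z 121.0 [array([607.8, 246.6]), array([28.9, 64.2]), np.float64(87.5)] 127
scene green_center 0.76 z 121.0 [array([607.8, 246.3]), array([28.9, 64.4]), np.float64(84.9)] 127
wrist blue_case 0.79 z 118.0 [array([586.8, 167.3]), array([32.6, 32.4]), np.float64(80.7)] 2248
wrist grey_center 0.92 z 118.0 [array([599.8, 201.3]), array([40.7, 43.5]), np.float64(88.6)] 3555
wrist green_center 0.68 z 118.0 [array([599.9, 218.6]), array([91.5, 43.7]), np.float64(84.4)] 3750
wrist stop 0.66 z 118.0 [array([602.2, 241.5]), array([42.2, 43.1]), np.float64(85.9)] 3671
wrist stop 0.58 z 144.0 [array([587.1, 145.2]), array([10.7,  5.3]), np.float64(89.1)] 267
```

```bash

python3 -m pendant '{"translation":[[0,2.5,0],[0,2.5,0],[0,2.5,0],[0,2.5,0],[0,2.5,0],[0,2.5,0],[0,2.5,0],[0,2,0]],"roll":[0,0,0,0,0,0,0,0],"hand":[255,255,255,255,255,255,255,255]}'
python3 -m pendant '{"translation":[[0,1,0],[0,1,0],[0,1,0],[0,1,0],[0,0,0],[0,0,0],[0,0,0],[0,0,0]],"roll":[0,0,0,0,0,0,0,0],"hand":[255,255,255,255,255,255,255,255]}'
```

```text
time_s: 29.48
ee_pos: [605.7, 145.7, 118.1]
ee_rot: [-179.9, -0.0, 177.0]
force: [-0.4, -5.0, 1.1]
gripper_width: 0.4
gripper_force: 2.6
time_s: 30.15
ee_pos: [605.8, 149.1, 118.0]
ee_rot: [-179.9, -0.0, 177.0]
force: [0.2, -6.7, 2.0]
gripper_width: 0.2
gripper_force: 3.3
```

```bash

python3 -m pendant '{"translation":[[0,0.8,0],[0,0.8,0],[0,0.8,0],[0,0.8,0],[0,0.5,0],[0,0,0],[0,0,0],[0,0,0]],"roll":[0,0,0,0,0,0,0,0],"hand":[255,255,255,255,255,255,255,255]}'
python3 m.py
```

```text
time_s: 30.82
ee_pos: [605.8, 149.1, 118.1]
ee_rot: [-179.5, -0.0, 177.0]
force: [-1.2, -16.0, 4.0]
gripper_width: 0.6
gripper_force: 8.3
t 30.82 pos [605.8 149.1 118.1] rpy [-179.5   -0.   177. ] w 0.6 gf 8.3 F [ -1.2 -16.    4. ]
tool shift now [ 0.6 -4.1 -0. ] roll 0.0011 | shift after roll [ 0.6 -4.1 -0. ]
side grey_center 0.91 z 121.0 [array([606.1, 215.9]), array([30.8, 58.5]), np.float64(84.8)] 389
side green_center 0.84 z 121.0 [array([607.6, 245.2]), array([32.9, 57.4]), np.float64(88.5)] 431
side stop 0.42 z 198.0 [array([595.6, 229.5]), array([ 2.4, 19.2]), np.float64(83.9)] 12
side stop 0.31 z 121.0 [array([607. , 215.9]), array([29.9, 59.4]), np.float64(87.0)] 390
scene blue_case 0.88 z 121.0 [array([603.2, 186.5]), array([30.6, 64. ]), np.float64(86.1)] 121
scene grey_center 0.81 z 122.0 [array([604.8, 214.9]), array([30.4, 61.5]), np.float64(85.3)] 112
scene green_center 0.58 z 121.0 [array([608.8, 246. ]), array([30.7, 64.6]), np.float64(87.0)] 137
scene stop 0.8 z 147.0 [array([600.3, 166.3]), array([11.7, 40.6]), np.float64(88.4)] 36
wrist blue_case 0.58 z 118.0 [array([587.3, 188.2]), array([31.9, 34.5]), np.float64(86.0)] 2252
wrist grey_center 0.89 z 118.0 [array([596.4, 204.3]), array([63.4, 42.9]), np.float64(78.9)] 3409
wrist grey_center 0.18 z 118.0 [array([601.5, 247.9]), array([32.7, 40.7]), np.float64(87.2)] 3513
wrist green_center 0.84 z 118.0 [array([599.9, 231.1]), array([65.5, 42.3]), np.float64(83.5)] 3465
wrist stop 0.57 z 144.0 [array([588.1, 167.4]), array([11.7,  5.4]), np.float64(89.1)] 289
```

```bash

python3 -m pendant '{"translation":[[0,1,0],[0,1,0],[0,1,0],[0,0,0],[0,0,0],[0,-3,0],[0,-5,0],[0,-5,0]],"roll":[0,0,0,0,0,0,0,0],"hand":[255,255,255,255,255,255,255,255]}'
python3 -m pendant '{"translation":[[0,-10,0],[0,-15,0],[0,-15,0],[0,-10,-20],[0,0,-35],[0,0,-35],[0,0,-35],[0,0,-20]],"roll":[0,0,0,0,0,0,0,0],"hand":[255,255,255,255,255,255,255,255]}'
python3 m.py; python3 - <<'E'
from h import *
a=np.radians(87.0)
for cam in ("wrist","side"):
    p=env.grab_frame(cam); save(p,cam+"_end"); P=cloud(p)
    uy=np.array([np.cos(a),np.sin(a)]); ux=np.array([uy[1],-uy[0]])
    X=(P[...,:2]-[599.5,33])@ux; Y=(P[...,:2]-[599.5,33])@uy
    m=(abs(X)<22)&(P[...,2]>100)&(P[...,2]<128)
    f=np.asarray(p["frame"])
    for lo in range(120,250,2):
        k=m&(Y>=lo)&(Y<lo+2)
        if k.sum()>3: print(cam,lo,k.sum(),np.median(P[k][:,2]).round(),np.median(f[k],axis=0).astype(int).tolist())
img=cv2.imread("pics/side_end.png")[180:350,190:330]; w=cv2.imread("pics/wrist_end.png")
cv2.imwrite("pics/endc.png",np.hstack([cv2.resize(img,(345,420)),cv2.resize(w,(450,420))]))
E
```

```text
time_s: 32.23
ee_pos: [605.8, 144.4, 118.1]
ee_rot: [179.9, 0.0, 176.9]
force: [0.7, 0.0, -0.5]
gripper_width: 0.2
gripper_force: 0.0
time_s: 32.9
ee_pos: [604.1, 92.7, 267.5]
ee_rot: [179.9, 0.3, 176.9]
force: [-0.3, -0.1, 0.5]
gripper_width: 0.4
gripper_force: 0.0
t 32.9 pos [604.1  92.7 267.5] rpy [179.9   0.3 176.9] w 0.4 gf 0.0 F [-0.3 -0.1  0.5]
tool shift now [ 1.9 52.3 -0. ] roll -0.001 | shift after roll [ 1.9 52.3 -0. ]
side blue_case 0.88 z 121.0 [array([603.9, 185.3]), array([30.6, 59.2]), np.float64(87.6)] 345
side grey_center 0.78 z 121.0 [array([606.6, 217. ]), array([30.4, 60. ]), np.float64(88.5)] 392
side green_center 0.71 z 121.0 [array([608.6, 246.1]), array([31.7, 59.7]), np.float64(87.9)] 429
side stop 0.71 z 148.0 [array([602.4, 165.8]), array([12.4, 37.2]), np.float64(88.9)] 106
scene blue_case 0.55 z 121.0 [array([606.2, 215.6]), array([29.5, 61.7]), np.float64(86.7)] 117
scene grey_center 0.74 z 121.0 [array([604.8, 216.4]), array([31.4, 58.6]), np.float64(85.8)] 125
scene green_center 0.62 z 121.0 [array([608.3, 248.6]), array([31. , 64.3]), np.float64(89.9
[... 3497 characters left out ...]
 198 15 119.0 [58, 209, 94]
side 200 19 119.0 [58, 250, 107]
side 202 21 119.0 [70, 244, 110]
side 204 13 120.0 [178, 247, 202]
side 206 23 120.0 [255, 248, 255]
side 208 24 120.0 [252, 247, 251]
side 210 17 120.0 [248, 247, 248]
side 212 22 120.0 [247, 247, 247]
side 214 23 120.0 [248, 247, 248]
side 216 20 120.0 [254, 248, 252]
side 218 22 120.0 [255, 247, 255]
side 220 26 119.0 [68, 243, 113]
side 222 22 119.0 [80, 244, 120]
side 224 25 119.0 [81, 246, 123]
side 226 52 116.0 [57, 184, 84]
side 228 23 115.0 [251, 252, 251]
side 230 23 115.0 [254, 251, 255]
side 232 23 115.0 [247, 248, 249]
side 234 23 115.0 [248, 249, 251]
side 236 91 109.0 [199, 188, 167]
side 238 44 107.0 [196, 185, 165]
```

View pics/endc.png

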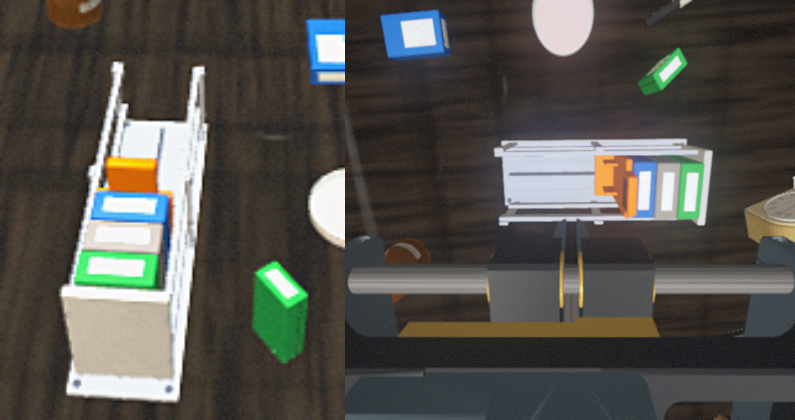

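The stop, all three cases and the wall follow each other without gaps (edges at 138, 168.5, 198.5 and 229 mm). The hand is clear.

```bash
python3 -c "
from workcell import env
print(env.job_done())"
```

```text
the job is handed in; nothing more can be done
None
```

The job is handed in, with no verdict returned: I stood the blue case on end and released it, then filed it upright beside the grey case, and pushed the stop up until the cameras showed no gaps; I saw no sign that the bottle, dish or marker moved.

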